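Pump the bench leak tester up to test pressure

ROBOT

A 7-joint arm with a two-finger parallel gripper is mounted at the origin on the work surface. World frame = base frame: x ahead of the robot, y to its left, z up, the work surface at z = 0. Lengths are in m, angles in degrees, forces in N, time in s.
With the tool pointing down it reaches from about 0.35 to 0.9 m from the base axis. Payload 7.2 kg.
Tool frame: the origin (TCP) lies midway between the tips of the shut fingers; the grasp point (between the pads) lies 19 mm behind it; x points along the fingers, z is the direction in which the jaws open and shut, and the axes are right-handed (so a half turn about x gives the same grasp; the last joint's range is limited). The gripper opens to 85 mm and grips with 20 to 120 N. Pads are 22 mm wide; open, the fingers measure 114 mm over their backs; the gripper's body (76 mm by 85 mm) begins 54 mm behind the grasp point. The pads swing forward as they close: fully open they stand 13 mm farther back than shut.
Start: joints at [-80.168, 23.554, -0.728, 91.456, 0.321, 64.991, -4.71], TCP at [0.148, 0.607, 0.231] pointing down, gripper open.
Joint ranges: [-169.25, 169.25], [-16.82, 113.86], [-84.01, 82.57], [7.8, 145.47], [-59.2, 239.2], [7.22, 106.19], [-163.78, 163.78]. Speed limits (degrees/s): [136.94, 136.94, 172.46, 172.46, 180, 180, 180].

INTERFACE

Orientations are given as [roll, pitch, yaw] about the fixed x, y, z axes, in that order (R = Rz(yaw) Ry(pitch) Rx(roll)).
In Python, from rig import robot gives the robot as it stands.
- The arm moves only by the tool move_arm, never from a script. Its arguments are lists of equal length, an entry for each row: "fingers": the closure, from 0 (fully open) to 1 (shut); "xyz": the shift along the tool's x, y, z in mm, a list of three; "twist": the turn about the tool's x in units of 5 degrees (1.0 is 5 degrees). A call has 1 to 10 rows; each row is the pose to reach, as a shift and turn from the pose commanded when the call began, along the tool's axes at that moment; what a row does not reach only later rows make up. A row lasts 1/10 s, in which the tool goes at most 50 mm and 8.59 degrees, less where a joint would pass 70% of its speed; a pose out of reach is approached as far as the arm can. A call with a gripper value outside its range is refused whole. The fingers move at their own pace and stop on an object; the grip force is fixed at half the most. Time passes only in rows, so rows that repeat a pose let the fingers close. It gives the time, the measured TCP pose, the force and the opening at its end, in the units of the state.
- robot.get_obs(): the state, without advancing time (a new reading comes with each control period).
- robot.capture(name): name is "side" or "top" or "wrist"; returns a dict with "color" (420x560x3 uint8, blue, green, red), "intrinsics" (3x3 intrinsics, pixels), "k1" (the pictures are not rectified: a ray, as slopes to the right and down, at radius r is drawn at 1 + k1 r^2 times it, then the intrinsics apply), "world_to_cam" (4x4, takes a point from world to camera coordinates). Camera axes: x right, y down, z forward; pixel columns grow to the right and rows downward; lengths in m; the calibration is good to about 2 mm. A picture is of the moment at which its call begins. There is no depth.
- robot.close_job(): hands the job in, once; it reports no verdict.
The state is a dict: "t": time; "joints": joint angles; "joint_velocities": joint speeds; "tau": joint torques, N m; "tcp_pos": TCP position; "tcp_rot": TCP orientation; "force": force on the tool from outside, world axes, zero at the start; "torque": the same for the moment, N m; "opening": finger opening in m.
Only numpy, scipy, OpenCV 4.12 (cv2) and the standard library are available. Lean on these libraries where they do the work, as an engineer would, in place of code of your own. Each camera call takes 0.05 s, during which the arm holds its last target. There are 200 camera calls.

TASK

Pump the hand leak tester up to test pressure: push its black plunger knob all the way down from above and let it spring all the way back up, stroke after stroke, until the indicator pin has popped fully out of its sleeve (part way out is not enough). Then stop, before the relief valve lifts, leave the knob up and draw clear. Only push the knob with the fingertips: lift nothing, do not shift or tip the tester, and leave the things lying around it where they are.

Things in the scene. Friction and masses are not known exactly. Their poses are not given: they have to be found in the camera images.
- tester: Hand-pumped leak tester, loose on rubber feet (4.5 kg): dark base plate 150 (x) x 320 (y) mm, 18 mm high. Origin: on the bench under the plate's centre, on the pump axis; z up. Centre: aluminium pump barrel, 57 mm across, up to 120 mm. To +y: manifold block 46 x 60 mm, top at 60 mm, with relief valve and indicator sleeve. To -y: a grey housing clamped in a nest, up to 83 mm.
- plunger_top (a point): Centre of the top of the plunger's black mushroom knob (47 mm across, 18 mm high, slightly domed, falling 1.5 mm within 17 mm of the centre), on the pump axis, 168 mm above the bench when up. It moves with the plunger. Push straight down here.
- plunger (a joint): Plunger travel in m: 0 = fully up (rest), 0.024 = fully down, rigid stop. The spring takes about 5 N at the top, 11 N at the bottom, some newtons more if pushed fast; freed, it comes up by itself in half a second. Longer down strokes add more pressure; the way up adds none. 4 to 7 full unhurried strokes, different each time, bring the pin fully out.
- pin (a joint): How far the indicator pin stands out in m: 0 = in (nose 2 mm proud of the sleeve), about 0.014 = part way, shown one to three strokes before test pressure, 0.030 = fully out. It pops by itself during a down stroke, taking up to half a second, and stays out.
- pin_tip (a point): Centre of the nose of the indicator pin: a plain steel pin 14 mm thick that slides level along the tester's +y out of a brass sleeve (23 mm thick, ending 118 mm from the pump axis), 40 mm above the bench. Nose 120 mm from the pump axis when in, 150 mm when fully out.
- relief (a joint): Lift of the relief valve's cap in m: 0 = seated, 0.008 = lifted. It stays seated for at least two further full strokes after the pin has popped fully out, and lifts at about the third or fourth, which is over-pumping.
- relief_top (a point): Centre of the top of the relief valve's round dark steel cap (22 mm across, 7 mm thick), on top of the manifold, 68 mm from the pump axis along the tester's +y, 83 mm above the bench when seated.
- vblock: Loose aluminium V-block holder, foot 46 x 60 mm, about 71 mm high. Origin: centre of the underside. Leave alone.
- housing: Loose small die-cast housing with lid, 66 x 52 x 31 mm. Origin: centre of the underside. Leave alone.
- adaptor: Loose turned brass test adaptor standing upright, 38 mm across at the foot, 46 mm high. Origin: centre of the underside. Leave alone.
- driver: Loose screwdriver with yellow handle lying on the bench, about 200 mm long along its x. Leave alone.

How it is judged (in metres and radians):
On the way, in this order (a step that is already met when the one before it is completed fails the run):
1. the plunger is pushed all the way down (20 mm or more of its 24 mm) (value of joint plunger above 0.02 m and value of joint pin below 0.022 m), for 0.04 s.
2. the plunger is let all the way back up, the pin not yet out (value of joint plunger below 0.003 m and value of joint pin below 0.022 m), for 0.04 s.
3. further strokes pop the pin fully out (value of joint pin above 0.027 m), for 0.1 s.
At the end, for the whole second after the job is handed in: The indicator pin stands fully out (more than 27 of its 30 mm), the plunger is back up (within 3 mm), the relief valve is seated, the tester stands flat within 20 mm of where it was, and the four loose things lie within 15 mm of where they were (value of joint pin above 0.027 m and value of joint plunger below 0.003 m and value of joint relief below 0.004 m and distance of tester from where it was at the start of the episode below 0.02 m and angle between tester's own z axis and vertical below 0.05 rad and linear speed of tester below 0.02 m/s and distance of each of vblock, housing, adaptor, driver from where it was at the start of the episode below 0.015 m); the robot touches nothing.
It fails at once if the relief valve lifts: over-pumped (value of joint relief above 0.004 m).
It fails at once if the tester is lifted, tipped or shoved from its place (20 mm) (distance of tester from where it was at the start of the episode above 0.02 m or height (world z) of tester above 0.006 m or angle between tester's own z axis and vertical above 0.08 rad).
It fails at once if a loose thing beside the tester is pushed away or lifted (15 mm) (distance of any of vblock, housing, adaptor, driver from where it was at the start of the episode above 0.015 m).
It also fails if it takes over 64 s, if anything falls off the work surface, if the arm or the gripper's body presses on something with over 40 N, if the wrist force passes 120 N, or if a joint passes its speed limit or range.

## Working session

There is one attempt and no reset: what is moved stays moved. The work goes in short steps, Python scripts to look and compute and a tool call to move; the robot and the scene stay as the last step left them, time stands still between calls to the robot, and variables do not carry over. Pictures are saved under pics/ and viewed, about 8 in all and at most 12, crops included, and the job is handed in when it is done.

Besides the shell and the picture viewer there is one more tool, called after "Request:" as a command line: name --pt "numbers of a row" for each row, then --argument value for the rest. move_arm: Moves the arm, as the interface text tells. Its arguments: {"type":"object","properties":{"fingers":{"type":"array","items":{"type":"number"}},"xyz":{"type":"array","items":{"type":"array","items":{"type":"number"}}},"twist":{"type":"array","items":{"type":"number"}}},"required":["fingers","xyz","twist"]}

```bash
mkdir -p pics; cat > h.py <<'E'
from rig import robot
import numpy as np, cv2
def cap(n,f):
    c=robot.capture(n); cv2.imwrite(f'pics/{f}.png',c['color']); np.savez(f'pics/{f}.npz',**{k:np.array(c[k]) for k in('intrinsics','k1','world_to_cam')}); return c
def load(f): return np.load(f'pics/{f}.npz')
def proj(c,p):
    T=c['world_to_cam'];q=T[:3,:3]@np.array(p)+T[:3,3];s=q[:2]/q[2];s=s*(1+float(c['k1'])*(s@s));K=c['intrinsics'];return K[:2,:2]@s+K[:2,2]
def ray(c,uv,z):
    K=c['intrinsics'];k=float(c['k1']);d=np.linalg.solve(K[:2,:2],np.array(uv,float)-K[:2,2]);s=d.copy()
    for _ in range(20): s=d/(1+k*(s@s))
    T=c['world_to_cam'];R=T[:3,:3];o=-R.T@T[:3,3];r=R.T@np.array([s[0],s[1],1]);return o+r*(z-o[2])/r[2]
E
python3 - <<'E'
from h import *
o=robot.get_obs();print(o['t'],o['tcp_pos'],o['tcp_rot'],o['force'],o['opening'])
for n in('top','side'):
    c=cap(n,n+'0');T=c['world_to_cam'];print(n,-T[:3,:3].T@T[:3,3])
E
```

```text
0.0 [0.14832687 0.60662192 0.23041917] [-177.30102373   89.90387965 -101.03746402] [-0.67242662 -0.61549657  0.96634558] 0.08549722795414816
top [0.52490516 0.06334532 0.90763594]
side [ 0.11649709 -0.42181844  0.73392506]
```

View pics/top0.png

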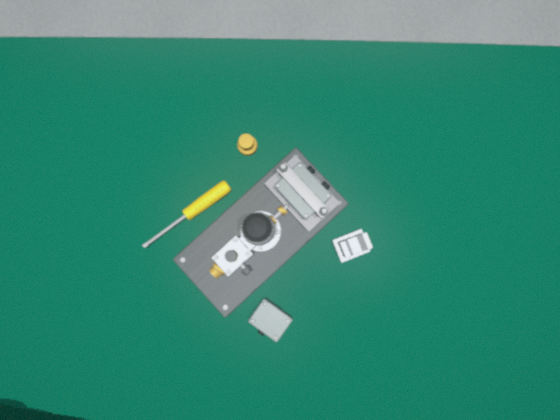

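View pics/side0.png

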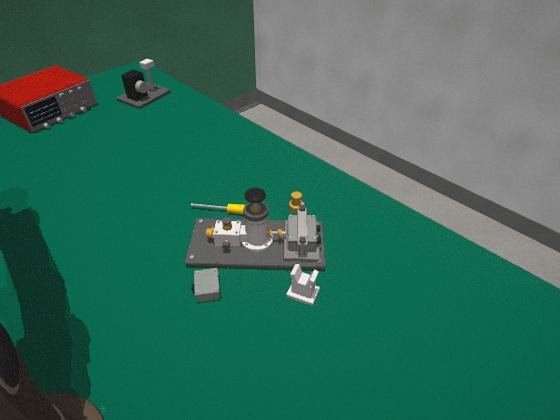

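Top view: the knob is at about (258,225), relief cap at (232,256), and brass sleeve at (215,271). Side view: knob at (255,194). The tester's +y runs down-left in the top image.

```bash
python3 - <<'E'
from h import *
t=load('top0');s=load('side0')
print('knob top',ray(t,(257.5,226),.166),'side',ray(s,(255,195),.166))
print('relief',ray(t,(232,256),.083),'sleeve',ray(t,(214,271),.04))
for p in [(295,150),(347,204),(226,316),(175,260)]: print('plate',ray(t,p,.018))
a=cv2.imread('pics/top0.png')[190:310,180:340];b=cv2.imread('pics/side0.png')[170:290,180:340]
cv2.imwrite('pics/c0.png',np.hstack([cv2.resize(x,(400,300),interpolation=2) for x in(a,b)]))
E
```

```text
knob top [0.56473019 0.10194267 0.166     ] side [0.56045591 0.09978803 0.166     ]
relief [0.51571644 0.14972361 0.083     ] sleeve [0.4870621  0.18664138 0.04      ]
plate [0.72028148 0.04098953 0.018     ]
plate [ 0.61790018 -0.05978178  0.018     ]
plate [0.40266959 0.16483853 0.018     ]
plate [0.50522526 0.26431184 0.018     ]
```

View pics/c0.png

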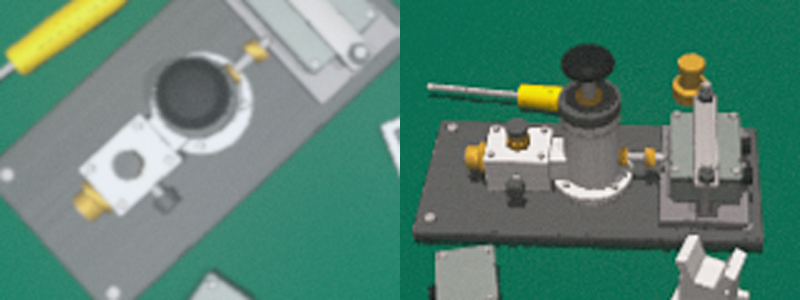

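```bash
cat >> h.py <<'E'
from scipy.spatial.transform import Rotation as Ro
def shift(p):
    o=robot.get_obs();R=Ro.from_euler('xyz',o['tcp_rot'],degrees=True).as_matrix();return (R.T@(np.array(p)-o['tcp_pos'])*1000).round(1)
E
python3 -c "
from h import *
o=robot.get_obs();print(Ro.from_euler('xyz',o['tcp_rot'],degrees=True).as_matrix().round(3),shift((.562,.102,.20)))"
```

```text
[[-0.    -0.971  0.237]
 [-0.001  0.237  0.971]
 [-1.    -0.    -0.001]] [  31.1 -521.6 -392. ]
```

Request:
move_arm --fingers '[1,1,1,1,1,1,1,1,1,1]' --pt "0 -15 -11" --pt "0 -40 -30" --pt "0 -70 -53" --pt "0 -100 -75" --pt "0 -130 -98" --pt "0 -160 -120" --pt "0 -190 -143" --pt "0 -220 -165" --pt "0 -245 -184" --pt "0 -260 -195" --twist '[0,0,0,0,0,0,0,0,0,0]'

```text
t: 1.1
tcp_pos: [0.3567, 0.3521, 0.2313]
tcp_rot: [-145.7, 89.9, -69.7]
force: [-0.0, 0.5, 0.4]
opening: -0.0002
```

Request:
move_arm --fingers '[1,1,1,1,1,1,1,1,1,1]' --pt "0 -15 -11" --pt "0 -40 -30" --pt "0 -70 -53" --pt "0 -100 -75" --pt "0 -130 -98" --pt "0 -160 -120" --pt "0 -190 -143" --pt "0 -220 -165" --pt "0 -245 -184" --pt "0 -261 -197" --twist '[0,0,0,0,0,0,0,0,0,0]'

```text
t: 2.1
tcp_pos: [0.5622, 0.0987, 0.2312]
tcp_rot: [-162.2, 89.9, -86.1]
force: [-0.0, -0.2, -0.5]
opening: -0.0001
```

```bash
python3 - <<'E'
from h import *
o=robot.get_obs();print(o['t'],o['tcp_pos'],o['tcp_rot'],o['force'],o['opening'],shift((.562,.102,.18)))
a=cap('wrist','w1')['color'];b=cap('side','s1')['color'];
cv2.imwrite('pics/c1.png',np.hstack([cv2.resize(a,(400,300)),cv2.resize(b[150:300,160:360],(400,300),interpolation=2)]))
c=load('w1');print(proj(c,(.562,.102,.168)),proj(c,o['tcp_pos']))
E
```

```text
2.1 [0.56222463 0.0986623  0.23116615] [-162.17806891   89.93932298  -86.11423421] [-0.03261357 -0.19099073 -0.53846411] -7.344869953949689e-05 [51.2  1.   3.2]
[286.71198327 221.98909245] [282.43680863 263.15656838]
```

View pics/c1.png

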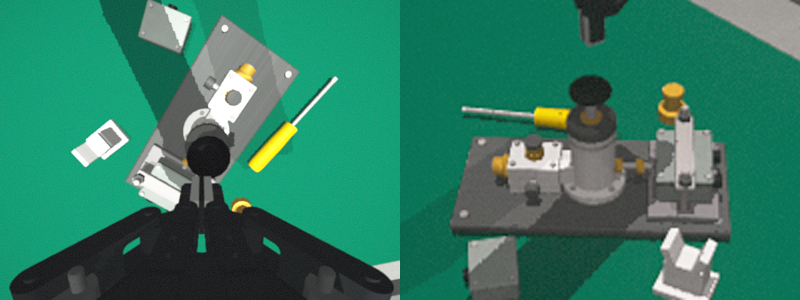

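Wrist view (×1/1.4): the knob centre is at about (209,156), i.e. pixel (293,218), against a prediction of (287,222). The fingertips are at about (203,180). The sleeve is at (246,71), with the nose barely out.

```bash
python3 - <<'E'
from h import *
c=load('w1');p=ray(c,(292,218),.165);print(p,shift((p[0],p[1],.175)),shift((.5625,.1025,.175)))
E
```

```text
[0.56093864 0.10632285 0.165     ] [56.1  3.5  8. ] [56.1  1.1  4.7]
```

Request:
move_arm --fingers '[1,1,1,1,1,1,1]' --pt "10 2 5.5" --pt "25 2 5.5" --pt "40 2 5.5" --pt "52 2 5.5" --pt "58 2 5.5" --pt "58 2 5.5" --pt "58 2 5.5" --twist '[0,0,0,0,0,0,0]'

```text
t: 2.9
tcp_pos: [0.5609, 0.1087, 0.1736]
tcp_rot: [-46.0, 90.0, 30.3]
force: [0.0, -0.3, 0.2]
opening: 0.0003
```

Request:
move_arm --fingers '[1,1,1,1,1,1,1,1,1,1]' --pt "2 0 0" --pt "5 0 0" --pt "8 0 0" --pt "11 0 0" --pt "14 0 0" --pt "17 0 0" --pt "20 0 0" --pt "23 0 0" --pt "25 0 0" --pt "26 0 0" --twist '[0,0,0,0,0,0,0,0,0,0]'

```text
t: 3.9
tcp_pos: [0.5613, 0.1085, 0.1482]
tcp_rot: [-47.0, 89.9, 29.3]
force: [-3.0, 0.3, 9.7]
opening: -0.0
```

Request:
move_arm --fingers '[1,1,1,1,1]' --pt "1 0 0" --pt "2 0 0" --pt "3 0 0" --pt "3.5 0 0" --pt "3.5 0 0" --twist '[0,0,0,0,0]'

```text
t: 4.4
tcp_pos: [0.5613, 0.1085, 0.1448]
tcp_rot: [-46.0, 89.9, 30.3]
force: [-3.2, -1.6, 9.9]
opening: -0.0001
```

```bash
python3 - <<'E'
from h import *
o=robot.get_obs();print(o['t'],o['tcp_pos'],o['force'],shift((.562,.104,.172)))
a=cap('wrist','w2')['color'];b=cap('side','s2')['color'];
cv2.imwrite('pics/c2.png',np.hstack([cv2.resize(a,(400,300)),cv2.resize(b[150:300,160:360],(400,300),interpolation=2)]))
E
```

```text
4.4 [0.56128391 0.1084832  0.14484635] [-3.24629984 -1.57056828  9.92852092] [-27.2  -1.8  -4.2]
```

View pics/c2.png

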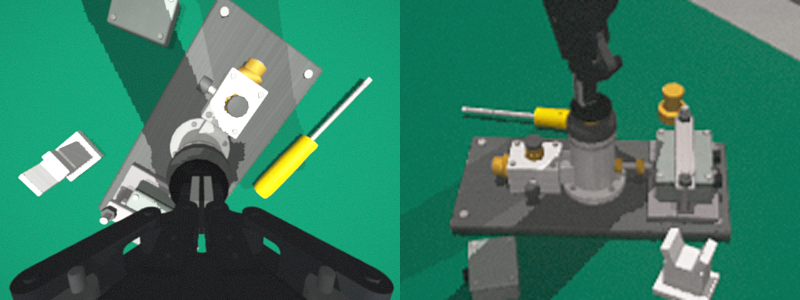

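Wrist and side views: the knob is down under the fingertips, and the sleeve end at wrist (258,62) shows no pin out. I release it and watch the pin region by image difference from the fixed cameras.

Request:
move_arm --fingers '[1,1,1,1,1,1,1,1,1,1]' --pt "-5 0 0" --pt "-11 0 0" --pt "-17 0 0" --pt "-23 0 0" --pt "-28 0 0" --pt "-31 0 0" --pt "-31 -1 -3" --pt "-31 -1 -4" --pt "-31 -1 -4" --pt "-31 -1 -4" --twist '[0,0,0,0,0,0,0,0,0,0]'

```text
t: 5.5
tcp_pos: [0.5606, 0.1042, 0.1745]
tcp_rot: [122.4, 90.0, -161.4]
force: [0.6, -0.4, -0.5]
opening: -0.0003
```

```bash
cat >> h.py <<'E'
def pin(f):
    o=robot.get_obs();print(o['t'].__round__(2),np.round(o['tcp_pos'],4),np.round(o['force'],1))
    for n in('side','top'):
        c=cap(n,n+f);a=c['color'];r=cv2.imread(f'pics/{n}0.png')
        d=np.abs(a.astype(int)-r).max(2)
        u=np.array([-.695,.719]);L=[]
        for s in range(112,164,4):
            x,y=proj(c,(.562+u[0]*s/1e3,.1025+u[1]*s/1e3,.04)).round().astype(int);L.append((s,int(d[y-1:y+2,x-1:x+2].mean()),a[y,x].tolist()))
        print(n,*L)
E
python3 -c "
from h import *
pin('3')"
```

```text
5.5 [0.5606 0.1042 0.1745] [ 0.6 -0.4 -0.5]
side (112, 10, [52, 130, 166]) (116, 7, [46, 123, 156]) (120, 6, [65, 118, 151]) (124, 7, [89, 91, 91]) (128, 9, [92, 94, 93]) (132, 8, [90, 94, 92]) (136, 7, [89, 92, 93]) (140, 7, [91, 94, 94]) (144, 7, [90, 92, 92]) (148, 7, [93, 93, 96]) (152, 7, [85, 94, 82]) (156, 10, [89, 117, 8]) (160, 10, [89, 117, 10])
top (112, 96, [91, 106, 118]) (116, 98, [92, 105, 119]) (120, 60, [95, 109, 119]) (124, 50, [94, 106, 119]) (128, 50, [93, 105, 120]) (132, 50, [94, 106, 118]) (136, 50, [91, 104, 116]) (140, 51, [92, 104, 117]) (144, 51, [93, 105, 116]) (148, 51, [92, 105, 116]) (152, 44, [89, 101, 112]) (156, 45, [92, 105, 116]) (160, 62, [87, 101, 113])
```

Request:
move_arm --fingers '[1,1,1,1,1,1,1,1,1,1]' --pt "4 0 0" --pt "8 0 0" --pt "11 0 0" --pt "14 0 0" --pt "17 0 0" --pt "20 0 0" --pt "23 0 0" --pt "26 0 0" --pt "29 0 0" --pt "30.5 0 0" --twist '[0,0,0,0,0,0,0,0,0,0]'

```text
t: 6.6
tcp_pos: [0.561, 0.1044, 0.1449]
tcp_rot: [-32.2, 90.0, 44.1]
force: [-3.7, -0.4, 11.2]
opening: 0.0001
```

Request:
move_arm --fingers '[1,1,1,1,1,1,1,1,1,1]' --pt "0 0 0" --pt "0 0 0" --pt "-5 0 0" --pt "-11 0 0" --pt "-17 0 0" --pt "-23 0 0" --pt "-28 0 0" --pt "-30.5 0 0" --pt "-30.5 0 0" --pt "-30.5 0 0" --twist '[0,0,0,0,0,0,0,0,0,0]'

```text
t: 7.6
tcp_pos: [0.5606, 0.1043, 0.1744]
tcp_rot: [119.8, 90.0, -163.9]
force: [-1.0, 0.0, -0.0]
opening: -0.0001
```

```bash
sed -i "s/('side','top')/('side',)/" h.py; python3 -c "
from h import *
pin('4')"
```

```text
7.6 [0.5606 0.1043 0.1744] [-1.  0. -0.]
side (112, 10, [51, 124, 164]) (116, 7, [44, 119, 156]) (120, 6, [58, 115, 148]) (124, 6, [93, 94, 95]) (128, 7, [92, 94, 92]) (132, 7, [93, 94, 97]) (136, 7, [89, 92, 91]) (140, 7, [90, 93, 92]) (144, 7, [92, 95, 93]) (148, 7, [90, 91, 91]) (152, 7, [90, 96, 85]) (156, 10, [90, 119, 8]) (160, 10, [90, 116, 10])
```

Request:
move_arm --fingers '[1,1,1,1,1,1,1,1,1,1]' --pt "4 0 0" --pt "8 0 0" --pt "11 0 0" --pt "14 0 0" --pt "17 0 0" --pt "20 0 0" --pt "23 0 0" --pt "26 0 0" --pt "29 0 0" --pt "30.5 0 0" --twist '[0,0,0,0,0,0,0,0,0,0]'

```text
t: 8.65
tcp_pos: [0.561, 0.1044, 0.1448]
tcp_rot: [-26.1, 90.0, 50.2]
force: [-1.9, -0.3, 10.6]
opening: -0.0003
```

Request:
move_arm --fingers '[1,1,1,1,1,1,1,1,1,1]' --pt "0 0 0" --pt "0 0 0" --pt "-5 0 0" --pt "-11 0 0" --pt "-17 0 0" --pt "-23 0 0" --pt "-28 0 0" --pt "-30.5 0 0" --pt "-30.5 0 0" --pt "-30.5 0 0" --twist '[0,0,0,0,0,0,0,0,0,0]'

```text
t: 9.65
tcp_pos: [0.5606, 0.1043, 0.1744]
tcp_rot: [117.4, 90.0, -166.3]
force: [0.1, -0.6, -0.7]
opening: -0.0001
```

```bash
python3 -c "
from h import *
pin('5')"
```

```text
9.65 [0.5606 0.1043 0.1744] [ 0.1 -0.6 -0.7]
side (112, 8, [54, 128, 167]) (116, 7, [42, 116, 154]) (120, 7, [57, 113, 145]) (124, 7, [94, 96, 95]) (128, 8, [89, 95, 93]) (132, 8, [90, 93, 93]) (136, 8, [93, 94, 93]) (140, 7, [90, 91, 92]) (144, 6, [93, 95, 97]) (148, 6, [90, 93, 96]) (152, 7, [88, 98, 86]) (156, 9, [84, 118, 8]) (160, 9, [92, 122, 22])
```

Request:
move_arm --fingers '[1,1,1,1,1,1,1,1,1,1]' --pt "4 0 0" --pt "8 0 0" --pt "11 0 0" --pt "14 0 0" --pt "17 0 0" --pt "20 0 0" --pt "23 0 0" --pt "26 0 0" --pt "29 0 0" --pt "30.5 0 0" --twist '[0,0,0,0,0,0,0,0,0,0]'

```text
t: 10.7
tcp_pos: [0.5609, 0.1044, 0.1447]
tcp_rot: [-20.9, 90.0, 55.4]
force: [-3.2, -1.0, 9.9]
opening: 0.0002
```

Request:
move_arm --fingers '[1,1,1,1,1,1,1,1,1,1]' --pt "0 0 0" --pt "0 0 0" --pt "-5 0 0" --pt "-11 0 0" --pt "-17 0 0" --pt "-23 0 0" --pt "-28 0 0" --pt "-30.5 0 0" --pt "-30.5 0 0" --pt "-30.5 0 0" --twist '[0,0,0,0,0,0,0,0,0,0]'

```text
t: 11.7
tcp_pos: [0.5606, 0.1042, 0.1744]
tcp_rot: [123.5, 90.0, -160.3]
force: [0.7, 0.6, 0.2]
opening: -0.0002
```

```bash
python3 -c "
from h import *
pin('6')
a=cap('wrist','w6')['color'];b=cv2.imread('pics/side6.png')
cv2.imwrite('pics/c6.png',np.hstack([cv2.resize(a,(400,300)),cv2.resize(b[190:265,180:280],(400,300),interpolation=2)]))"
```

```text
11.7 [0.5606 0.1042 0.1744] [0.7 0.6 0.2]
side (112, 11, [55, 127, 168]) (116, 8, [45, 118, 154]) (120, 11, [67, 120, 148]) (124, 20, [106, 111, 115]) (128, 18, [97, 100, 105]) (132, 17, [101, 105, 108]) (136, 10, [95, 95, 96]) (140, 7, [88, 90, 91]) (144, 7, [92, 95, 94]) (148, 7, [84, 90, 93]) (152, 6, [89, 94, 85]) (156, 8, [87, 116, 8]) (160, 9, [87, 114, 10])
```

View pics/c6.png

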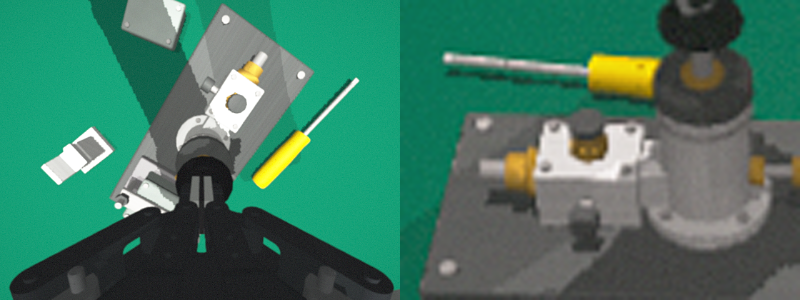

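The pin is part way out after stroke 4: tip at wrist (260,55) and side crop (483,167). The difference signal reaches about 134 mm, which agrees. On to stroke 5.

Request:
move_arm --fingers '[1,1,1,1,1,1,1,1,1,1]' --pt "4 0 0" --pt "8 0 0" --pt "11 0 0" --pt "14 0 0" --pt "17 0 0" --pt "20 0 0" --pt "23 0 0" --pt "26 0 0" --pt "29 0 0" --pt "30.5 0 0" --twist '[0,0,0,0,0,0,0,0,0,0]'

```text
t: 12.8
tcp_pos: [0.561, 0.1043, 0.1448]
tcp_rot: [-26.1, 90.0, 50.1]
force: [-3.0, 0.5, 9.5]
opening: 0.0002
```

Request:
move_arm --fingers '[1,1,1,1,1,1,1,1,1,1]' --pt "0 0 0" --pt "0 0 0" --pt "-5 0 0" --pt "-11 0 0" --pt "-17 0 0" --pt "-23 0 0" --pt "-28 0 0" --pt "-30.5 0 0" --pt "-30.5 0 0" --pt "-30.5 0 0" --twist '[0,0,0,0,0,0,0,0,0,0]'

```text
t: 13.8
tcp_pos: [0.5606, 0.1043, 0.1744]
tcp_rot: [123.2, 90.0, -160.5]
force: [-0.6, -0.2, 0.4]
opening: 0.0001
```

```bash
python3 -c "
from h import *
pin('7')"
```

```text
13.8 [0.5606 0.1043 0.1744] [-0.6 -0.2  0.4]
side (112, 10, [45, 121, 160]) (116, 7, [43, 120, 158]) (120, 10, [66, 119, 150]) (124, 20, [106, 110, 111]) (128, 18, [102, 105, 110]) (132, 17, [99, 103, 105]) (136, 10, [93, 94, 97]) (140, 8, [89, 92, 91]) (144, 7, [92, 94, 95]) (148, 6, [91, 93, 93]) (152, 6, [84, 95, 81]) (156, 8, [88, 119, 10]) (160, 9, [88, 117, 10])
```

Still part way out; stroke 6.

Request:
move_arm --fingers '[1,1,1,1,1,1,1,1,1,1]' --pt "4 0 0" --pt "8 0 0" --pt "11 0 0" --pt "14 0 0" --pt "17 0 0" --pt "20 0 0" --pt "23 0 0" --pt "26 0 0" --pt "29 0 0" --pt "30.5 0 0" --twist '[0,0,0,0,0,0,0,0,0,0]'

```text
t: 14.85
tcp_pos: [0.5609, 0.1044, 0.1447]
tcp_rot: [-14.5, 90.0, 61.8]
force: [-2.9, -0.9, 10.3]
opening: -0.0004
```

Request:
move_arm --fingers '[1,1,1,1,1,1,1,1,1,1]' --pt "0 0 0" --pt "0 0 0" --pt "-5 0 0" --pt "-11 0 0" --pt "-17 0 0" --pt "-23 0 0" --pt "-28 0 0" --pt "-30.5 0 0" --pt "-30.5 0 0" --pt "-30.5 0 0" --twist '[0,0,0,0,0,0,0,0,0,0]'

```text
t: 15.85
tcp_pos: [0.5606, 0.1043, 0.1744]
tcp_rot: [119.5, 90.0, -164.3]
force: [-0.4, 0.4, -0.4]
opening: 0.0002
```

```bash
python3 -c "
from h import *
pin('8')"
```

```text
15.85 [0.5606 0.1043 0.1744] [-0.4  0.4 -0.4]
side (112, 9, [50, 129, 166]) (116, 8, [44, 116, 158]) (120, 13, [65, 114, 147]) (124, 25, [109, 111, 115]) (128, 23, [108, 110, 114]) (132, 23, [107, 110, 113]) (136, 21, [103, 106, 111]) (140, 17, [99, 101, 104]) (144, 17, [95, 97, 103]) (148, 15, [91, 95, 98]) (152, 8, [86, 96, 85]) (156, 9, [84, 118, 8]) (160, 9, [88, 115, 10])
```

The pin now reaches about 150 mm. I draw clear upward and look.

Request:
move_arm --fingers '[1,1,1,1,1,1,1,1,1,1]' --pt "-10 0 0" --pt "-25 0 0" --pt "-45 0 0" --pt "-65 0 0" --pt "-85 0 0" --pt "-100 0 0" --pt "-110 0 0" --pt "-110 0 0" --pt "-110 0 0" --pt "-110 0 0" --twist '[0,0,0,0,0,0,0,0,0,0]'

```text
t: 16.9
tcp_pos: [0.5603, 0.1042, 0.2838]
tcp_rot: [121.2, 89.9, -162.6]
force: [-0.7, 0.4, -0.1]
opening: -0.0003
```

```bash
python3 -c "
from h import *
pin('9')
a=cap('wrist','w9')['color'];b=cv2.imread('pics/side9.png')
cv2.imwrite('pics/c9.png',np.hstack([cv2.resize(a,(400,300)),cv2.resize(b[180:270,180:300],(400,300),interpolation=2)]))
c=load('side9')
for s in(.134,.147,.150): x,y=proj(c,(.562-.695*s,.1025+.719*s,.04)); print((x-180)*400/120+400,(y-180)*300/90)
r=cv2.imread('pics/side0.png');d=np.abs(b.astype(int)-r).max(2)
for n,(u,v,w,h) in dict(drv=(188,200,60,16),ada=(286,190,18,20),house=(190,265,32,38),vb=(285,262,36,42)).items(): print(n,d[v:v+h,u:u+w].mean().round(1),d[v:v+h,u:u+w].max())"
```

```text
16.9 [0.5603 0.1042 0.2838] [-0.7  0.4 -0.1]
side (112, 12, [58, 128, 166]) (116, 10, [45, 117, 155]) (120, 13, [66, 117, 147]) (124, 24, [112, 113, 116]) (128, 21, [104, 105, 110]) (132, 21, [109, 111, 115]) (136, 18, [98, 100, 102]) (140, 17, [97, 100, 103]) (144, 15, [96, 99, 101]) (148, 13, [95, 99, 99]) (152, 10, [85, 93, 82]) (156, 10, [88, 116, 8]) (160, 9, [89, 116, 10])
465.62671753582606 180.40967641446267
447.2708008456625 180.0016049660161
443.03486613593066 179.9075654783558
drv 9.8 44
ada 8.6 22
house 27.3 70
vb 8.3 23
```

View pics/c9.png

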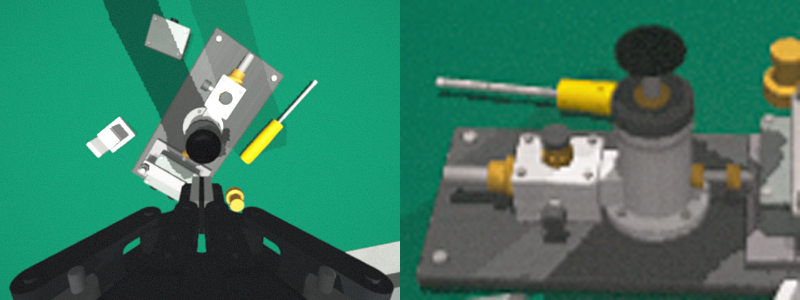

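The pin's nose is at side crop (443,172), where 150 mm projects to x=443, so it is fully out. The knob is up and the relief cap seated. The image change at the housing is the arm's shadow.

```bash
python3 -c "
from h import *
print(robot.close_job())"
```

```text
the job is handed in; nothing more can be done
None
```

The pin came fully out after six full strokes with shut fingertips, and I stopped there, drew 110 mm clear and handed the job in at about 17 s. The pin showed part way after stroke 4, was unchanged after stroke 5 and came fully out on stroke 6.

- **Pin:** in the last side view its nose is where the 150 mm (fully out) point projects.
- **Tester:** the knob was up and the relief cap seated. The tester looks unmoved by eye; I did not measure its position again.
- **Force:** about 10–11 N at the bottom of the strokes, and about 0 N after I drew clear.
- **Loose things:** driver, adaptor and V-block look unchanged against the first picture. The housing area differed more (mean 27 against about 9), which I put down to the arm's shadow falling across it. I did not measure its position again, but the arm never went near it.
- **Small disagreements:** the first knob estimates differed by about 4 mm between cameras. The first stroke landed about 5 mm off centre, and I corrected that before the second.

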